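Make up the dowelling kit and the holding kit

TASK

Make up two kits from the stock on the bench. In the dowelling tray lay the short thick dowel in the two V notches and then the dark batten over it in the steps, so that it keeps the dowel in, both overhanging the bearers about equally; in the holding tray lay the pale pad flat between the corner blocks, stand the brass dog upright in the well and put the steel ring down over the peg onto the board. Leave the dark dog, the grey off-cut and the long thin dowel where they are.

Things in the scene. Friction and masses are not known exactly. Their poses are not given: they have to be found in the camera images.
- dowel_tray: Dark board 78x166x8 mm, fixed; origin: centre of its underside, y lengthwise, z up. Two pale bearers across it, 20 thick, 64 wide at y=-45 and 45 (open between). Each: V notch at x=0, mouth 34 wide at z 33.5, root z 12, centres the dowel (its middle then at z 25, top 33); above it a step 48 wide, floor z 33.5, lips to z 42, for the batten (middle then at z 43.5). Both lie along y, middles at 0.
- holding_tray: Green board 78x275x8 mm, fixed; origin: centre of its underside, y lengthwise, z up. All at x=0. y=-68: place for the pad, lengthwise, between four pale corner blocks (118x63 mm inside, tops z 18.5, long sides open for 90). y=36: pale block 54x44 mm, top z 40, round well 36 wide, floor z 14, for a dog. y=98: brown peg 22 thick, domed top z 46; the ring lies round it on the board.
- dowel_mid (a point): Short thick light-brown wooden dowel, round, 130 mm long, 16 mm thick, 25 g, lying on the bench. Point: its middle, on its axis; x runs along its length.
- batten_mid (a point): Dark hardwood batten, 140 x 30 x 20 mm (20 mm high as it lies), 50 to 70 g. Point: its middle, 10 mm above its underside; x along its length, z up.
- pad_mid (a point): Pad: the pale off-cut of wood, 100 x 45 x 22 mm (22 mm high as it lies), 50 to 90 g. Point: its middle, 11 mm above its underside; x along its 100 mm length, z up.
- ring: Steel clamp ring lying flat: 56 mm outside, 40 mm inside, 6 mm thick, 60 g. Origin: centre of its underside, z up.
- brass_dog: Brass bench dog standing upright, 70 mm tall: shank 18.6 mm thick at the foot, round head 24 mm thick from 52 mm up. About 0.1 to 0.17 kg. Origin: centre of its foot, z up.
- dark_dog: Dark wooden bench dog of the same shape and size as the brass one, upright, loose. Not part of a kit: stays. Origin: centre of its foot.
- grey_offcut: Grey-brown off-cut of wood, 85 x 50 x 30 mm, loose, near the bench's right end. Not part of a kit: stays. Origin: centre of its underside.
- thin_dowel: Long thin dowel, 220 mm long, 12 mm thick, loose, lying at the left by the pine bearing jig (0.21 m high, from y = 0.42 m on: pass above it). Not part of a kit: stays. Origin: below its middle, on the bench; y along its length (within 5 degrees).
Mind the look-alikes: they are no part of the job. What is shaped like the brass_dog but red is not meant.

How it is judged:
At the end, for the whole second after the job is handed in: Dowel in both V notches (6 mm across, 18 mm along, 0.12 rad), batten flat on the steps over it (12, 18 mm, 0.2 rad), pad flat between the corner blocks (12 mm, 0.3 rad), brass dog upright on the well's floor (12 mm), ring flat on the board round the peg (13 mm); all released, at rest (x of dowel_mid in the frame of dowel_tray between -0.006 and 0.006 m and y of dowel_mid in the frame of dowel_tray between -0.018 and 0.018 m and z of dowel_mid in the frame of dowel_tray between 0.02 and 0.03 m and angle between the x axis of dowel_mid and the y axis of dowel_tray, either way round below 0.12 rad and x of batten_mid in the frame of dowel_tray between -0.012 and 0.012 m and y of batten_mid in the frame of dowel_tray between -0.018 and 0.018 m and z of batten_mid in the frame of dowel_tray between 0.039 and 0.048 m and angle between the x axis of batten_mid and the y axis of dowel_tray, either way round below 0.2 rad and angle between each of batten_mid, pad_mid's own z axis and vertical below 0.1 rad and x of pad_mid in the frame of holding_tray between -0.012 and 0.012 m and y of pad_mid in the frame of holding_tray between -0.08 and -0.056 m and z of pad_mid in the frame of holding_tray between 0.014 and 0.024 m and angle between the x axis of pad_mid and the y axis of holding_tray, either way round below 0.3 rad and x of brass_dog in the frame of holding_tray between -0.012 and 0.012 m and y of brass_dog in the frame of holding_tray between 0.024 and 0.048 m and z of brass_dog in the frame of holding_tray between 0.009 and 0.019 m and angle between each of brass_dog, ring's own z axis and vertical below 0.12 rad and x of ring in the frame of holding_tray between -0.013 and 0.013 m and y of ring in the frame of holding_tray between 0.085 and 0.111 m and z of ring in the frame of holding_tray between 0.004 and 0.013 m and linear speed of each of dowel, batten, pad, brass_dog, ring below 0.02 m/s); the robot touches nothing.
It fails at once if the dark wooden dog is pushed more than 20 mm from where it lay or knocked over (distance of dark_dog from where it was at the start of the episode above 0.02 m or angle between dark_dog's own z axis and vertical above 0.5 rad).
It fails at once if the grey off-cut is pushed more than 20 mm from where it lay (distance of grey_offcut from where it was at the start of the episode above 0.02 m).
It fails at once if the long thin dowel is pushed more than 20 mm from where it lay (distance of thin_dowel from where it was at the start of the episode above 0.02 m).
It also fails if it takes over 128 s, if anything falls off the work surface, if the arm or the gripper's body presses on something with over 40 N, if the wrist force passes 120 N, or if a joint passes its speed limit or range.

ROBOT

A 7-joint arm with a two-finger parallel gripper is mounted at the origin on a cart in front of the work surface, level with it; the furniture and walls round the work are solid. World frame = base frame: x ahead of the robot, y to its left, z up, the work surface at z = 0. Lengths are in m, angles in rad, forces in N, time in s.
With the tool pointing down it reaches from about 0.4 to 0.875 m from the base axis. Payload 19.3 kg.
Tool frame: the origin (TCP) lies at the very end of the fingers, on their centre line; the grasp point (between the pads) lies 19 mm behind it; z points along the fingers, y is the line along which they close (so a half turn about z gives the same grasp; the last joint's range is limited). The gripper opens to 85 mm and grips with 20 to 120 N. Pads are 22 mm wide; open, the fingers measure 114 mm over their backs; the gripper's body (76 mm by 85 mm) begins 54 mm behind the grasp point. The pads swing forward as they close: fully open they stand 13 mm farther back than shut.
Start: joints at [1.21, 0.521, -0.036, 1.599, 0.021, 1.021, -0.113], TCP at [0.179, -0.599, 0.231] pointing down, gripper open.
Joint ranges: [-2.91, 2.91], [-0.3, 2.13], [-1.5, 1.42], [0.17, 2.43], [-1.26, 4.41], [0.16, 1.93], [-2.52, 2.52]. Speed limits (rad/s): [1.89, 1.89, 2.39, 2.39, 3.01, 3.01, 3.01].

INTERFACE

Orientations are given as [roll, pitch, yaw] about the fixed x, y, z axes, in that order (R = Rz(yaw) Ry(pitch) Rx(roll)).
In Python, from workcell import bot gives the robot as it stands.
- The arm moves only by the shell command python3 -m crank 'ROWS' [FORCE]. ROWS is a JSON object of lists of equal length, an entry for each row: "travel": the shift along the world's x, y, z in cm, a list of three; "turn": the turn, a rotation vector about the world's x, y, z in degrees, a list of three; "gripper": the closure, from 0 (fully open) to 1 (shut). A call has exactly 5 rows; each row is the pose to reach, as a shift and turn from the pose commanded when the call began; what a row does not reach only later rows make up. A row lasts 1/10 s, in which the tool goes at most 50 mm and 8.59 degrees, less where a joint would pass 70% of its speed; a pose out of reach is approached as far as the arm can. A call with a gripper value outside its range is refused whole. The fingers move at their own pace and stop on an object; FORCE is the grip in N (left out, the last holds). Time passes only in rows, so rows that repeat a pose let the fingers close, or fill a call up. It gives the time, the measured TCP pose, the force, the opening and the grip force at its end, in the units of the state.
- bot.observe(): the state, without advancing time (a new reading comes with each control period).
- bot.grab_frame(name): name is "side" or "top"; returns a dict with "pixels" (384x512x3 uint8, red, green, blue), "fx", "fy", "cx", "cy" (pixels), "extrinsics" (4x4, takes a point from world to camera coordinates). Camera axes: x right, y down, z forward; pixel columns grow to the right and rows downward; lengths in m; the calibration is good to about 2 mm. A picture is of the moment at which its call begins. There is no depth.
- bot.job_done(): hands the job in; it is judged then, once.
The state is a dict: "clock": time; "qpos": joint angles; "qd": joint speeds; "joint_efforts": joint torques, N m; "position": TCP position; "tool_rot": TCP orientation; "force": force on the tool from outside, world axes, zero at the start; "moment": the same for the moment, N m; "grip_width": finger opening in m; "finger_force": force on a finger pad.
Only numpy, scipy, OpenCV 4.12 (cv2) and the standard library are available. Lean on these libraries where they do the work, as an engineer would, in place of code of your own. Each camera call takes 0.05 s, during which the arm holds its last target. There are 200 camera calls.

## Working session

There is one attempt and no reset: what is moved stays moved. The work goes in short steps, Python scripts to look and compute and a shell command to move; the robot and the scene stay as the last step left them, time stands still between calls to the robot, and variables do not carry over. Pictures are saved under pics/ and viewed, at most 17 in all, crops included, and the job is handed in when it is done.

```bash
ls; mkdir -p pics
python3 - <<'E'
from workcell import bot
import cv2,numpy as np,pickle
print({k:np.round(v,3) if not isinstance(v,dict) else v for k,v in bot.observe().items()})
for n in("top","side"):
    f=bot.grab_frame(n); pickle.dump(f,open(f'{n}.pkl','wb'))
    print(n,f['fx'],f['fy'],f['cx'],f['cy'],np.round(f['extrinsics'],4).tolist())
    cv2.imwrite(f'pics/{n}0.png',cv2.resize(f['pixels'][:,:,::-1],(800,600),interpolation=cv2.INTER_CUBIC))
E
```

```text
pics
{'clock': np.float64(0.0), 'qpos': array([ 1.21 ,  0.522, -0.036,  1.6  ,  0.021,  1.021, -0.113]), 'qd': array([ 0.   , -0.001, -0.   ,  0.001,  0.001, -0.001, -0.001]), 'joint_efforts': array([-4.0000e-03, -9.2711e+01,  1.9780e+00, -3.6994e+01,  1.8000e-02,
        8.0000e-03, -0.0000e+00]), 'position': array([ 0.179, -0.598,  0.231]), 'tool_rot': array([-3.14 ,  0.   ,  0.291]), 'force': array([ 0.718, -0.324,  0.226]), 'moment': array([ 0.051,  0.033, -0.027]), 'finger_force': np.float64(0.0), 'grip_width': np.float64(0.085)}
top 382.9769593838761 382.9769593838761 260.41311179457125 189.21061736583633 [[-0.0198, -0.9998, 0.0027, 0.0086], [-0.9878, 0.0191, -0.1547, 0.4914], [0.1546, -0.0057, -0.988, 1.2753], [0.0, 0.0, 0.0, 1.0]]
side 402.61599693626783 402.61599693626783 255.43601949069821 191.46200615025595 [[0.9952, 0.098, -0.0053, -0.4821], [0.0716, -0.7622, -0.6433, 0.0181], [-0.067, 0.6399, -0.7656, 1.1446], [0.0, 0.0, 0.0, 1.0]]
```

View pics/top0.png

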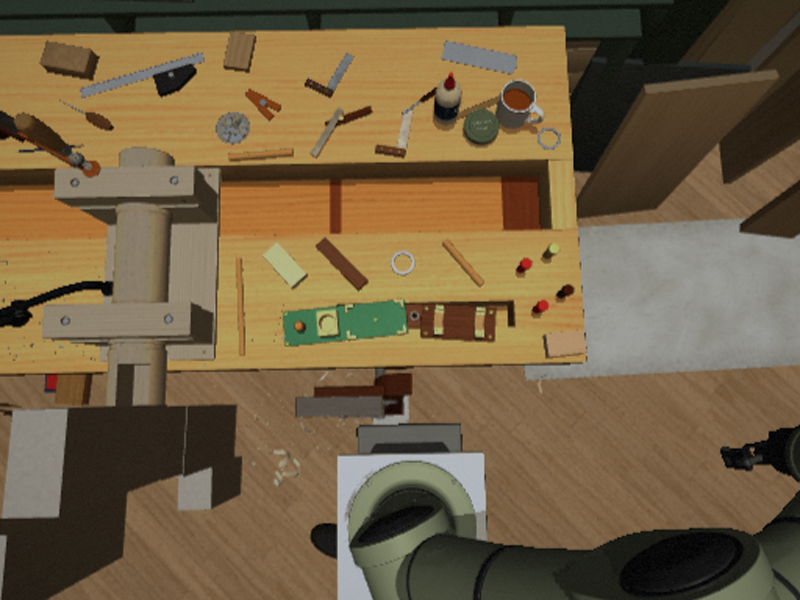

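View pics/side0.png

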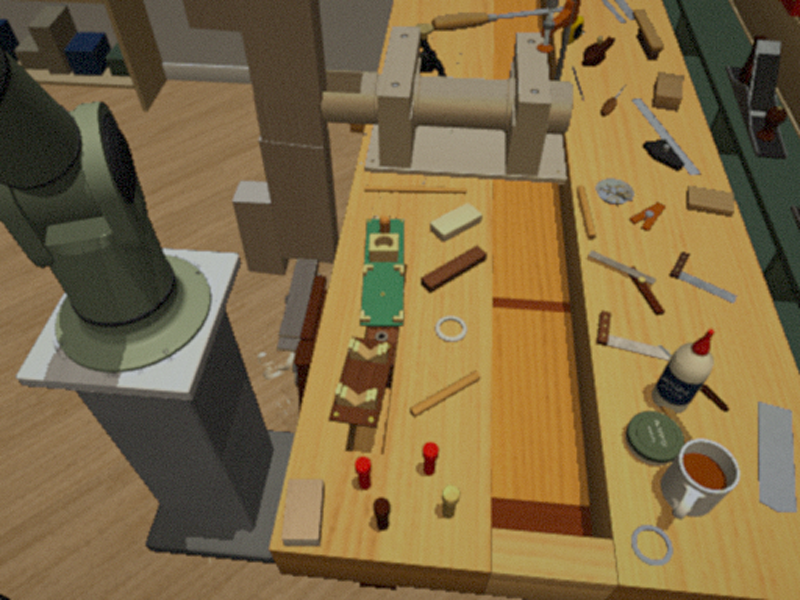

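The top view shows the trays at about (345,322) and (458,322), in the 800-wide picture. The pad is at (285,265), the batten (342,263), the ring (402,263), the dowel (463,262). The yellowish brass dog is at (551,250), the dark dog (566,290), and red look-alikes are at (526,265) and (541,306). Next I enlarge both views.

```bash
cat > h.py <<'E'
import numpy as np,cv2,pickle
def load(n): return pickle.load(open(f'{n}.pkl','rb'))
def ray(f,u,v):
    E=np.array(f['extrinsics']);R=E[:3,:3];t=E[:3,3]
    d=R.T@np.array([(u-f['cx'])/f['fx'],(v-f['cy'])/f['fy'],1]);return -R.T@t,d
def at(f,u,v,z):
    c,d=ray(f,u,v);return (c+d*(z-c[2])/d[2])
def proj(f,p):
    E=np.array(f['extrinsics']);q=E[:3,:3]@np.asarray(p,float)+E[:3,3]
    return np.array([f['fx']*q[0]/q[2]+f['cx'],f['fy']*q[1]/q[2]+f['cy']])
def tri(fs,uvs):
    A=[];b=[]
    for f,(u,v) in zip(fs,uvs):
        c,d=ray(f,u,v);d/=np.linalg.norm(d);P=np.eye(3)-np.outer(d,d);A.append(P);b.append(P@c)
    return np.linalg.lstsq(np.vstack(A),np.hstack(b),rcond=None)[0]
def crop(f,u0,v0,u1,v1,s,name):
    im=f['pixels'][v0:v1,u0:u1,::-1]
    im=cv2.resize(im,None,fx=s,fy=s,interpolation=cv2.INTER_CUBIC)
    for u in range((u0+9)//10*10,u1,10):
        x=int((u-u0+.5)*s);cv2.line(im,(x,0),(x,6 if u%50 else 16),(255,0,255),1)
        if u%20==0: cv2.putText(im,str(u),(x+2,12),0,.35,(255,0,255))
    for v in range((v0+9)//10*10,v1,10):
        y=int((v-v0+.5)*s);cv2.line(im,(0,y),(6,y),(255,0,255),1)
        cv2.putText(im,str(v),(8,y+4),0,.35,(255,0,255))
    cv2.imwrite(f'pics/{name}.png',im)
E
python3 - <<'E'
from h import *
t=load('top');s=load('side')
crop(t,145,146,245,228,7,'t1');crop(t,245,146,380,232,5.9,'t2')
crop(s,200,115,330,215,6,'s1');crop(s,180,205,320,335,4.6,'s2')
E
```

```text
(no output)
```

View pics/t1.png

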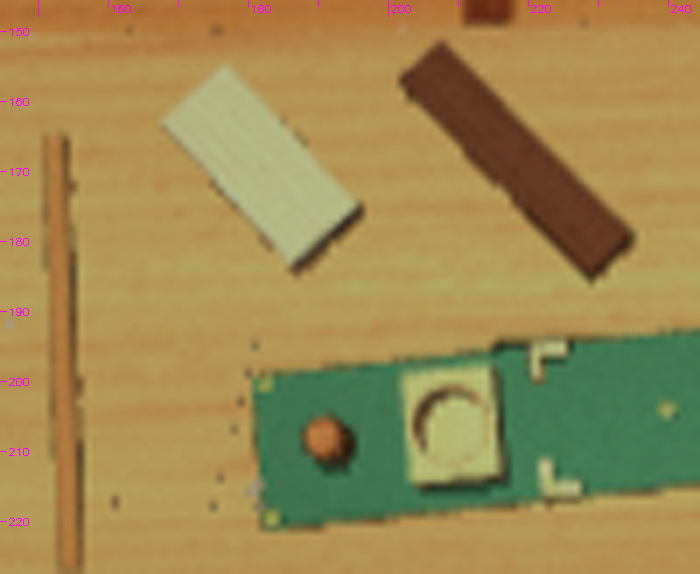

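View pics/t2.png

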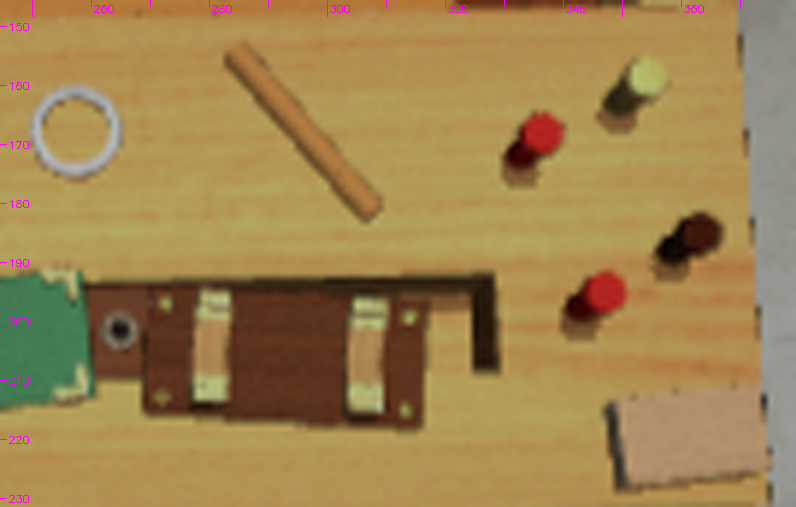

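View pics/s1.png

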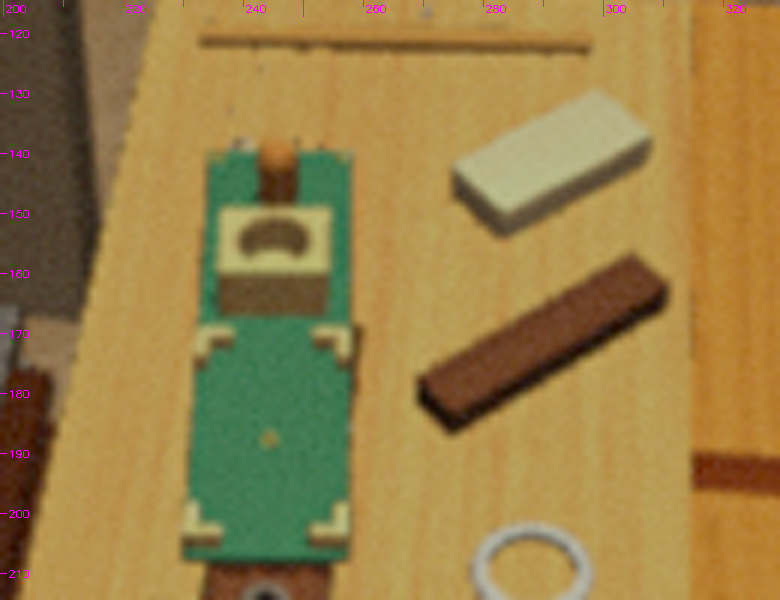

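View pics/s2.png

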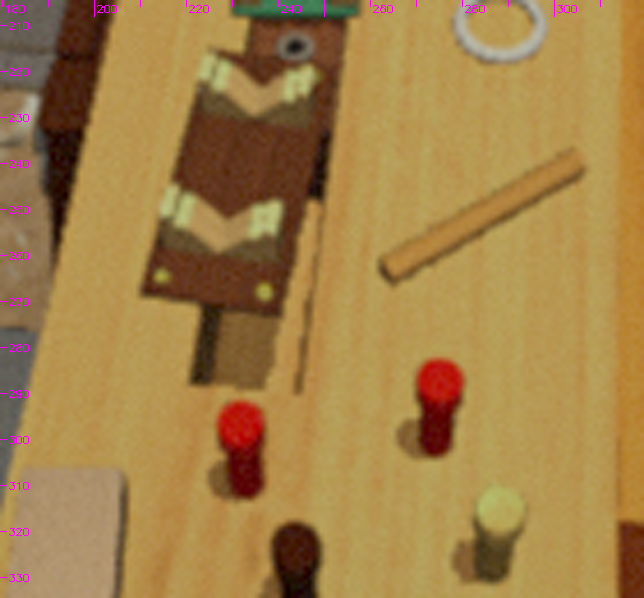

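The crops show every corner clearly. I fit the poses to these pixel readings in both views.

```bash
cat > fit.py <<'E'
from h import *
from scipy.optimize import least_squares
t=load('top');s=load('side')
T1=lambda *p:[(x/7+144.5,y/7+145.5) for x,y in p]
T2=lambda *p:[(x/5.9+244.5,y/5.9+145.5) for x,y in p]
S1=lambda *p:[(x/6+199.5,y/6+114.5) for x,y in p]
S2=lambda *p:[(x/4.6+179.5,y/4.6+204.5) for x,y in p]
def fit(name,obs,x0,yaw=True):  # obs: list (frame, model pts, pixels)
    def r(q):
        c,n=np.cos(q[2]),np.sin(q[2]);o=[]
        for f,m,px in obs:
            for (a,b,z),p in zip(m,px): o.append(proj(f,[q[0]+c*a-n*b,q[1]+n*a+c*b,z])-p)
        o=np.ravel(o)
        return o if yaw else np.r_[o,q[2]]
    R=least_squares(r,x0,loss='soft_l1');print(name,np.round(R.x,4),'yawdeg',round(np.degrees(R.x[2]),1),'res',np.round(r(R.x),1).tolist())
box=lambda L,W,z:[(L/2,W/2,z),(L/2,-W/2,z),(-L/2,-W/2,z),(-L/2,W/2,z)]
# local x along length, +y = left of it. long end top-left in top view = far,left
m=box(.1,.045,.022)
o=[(t,[m[1],m[0],m[3],m[2]],T1((227,66),(163,121),(293,265),(360,204))),(s,[m[0],m[1],m[2],m[3]],S1((597,90),(651,138),(503,213),(453,170)))]
fit('pad',o,[.6,.2,.8])
m=box(.14,.03,.02)
o=[(t,[m[1],m[0],m[3],m[2]],T1((441,42),(400,78),(591,279),(634,236))),(s,[m[0],m[1],m[2],m[3]],S1((632,253),(668,285),(454,420),(418,378)))]
fit('batten',o,[.6,.1,.8])
m=[(.065,0,.008),(-.065,0,.008)]
fit('dowel',[(t,m,T2((236,54),(371,210))),(s,m,S2((577,160),(390,270)))],[.6,-.1,.8])
fit('ring',[(t,[(0,0,.005)],T2((77,131.5))),(s,[(0,0,.005)],[(288.2,209.8)])],[.6,0,0],False)
for n,a,b in(('brass',(648,76),(500,508)),('dark',(702,232),(296,543)),('red1',(544,133),(440,381)),('red2',(605,292),(241,424))):
    fit(n,[(t,[(0,0,.07)],T2(a)),(s,[(0,0,.07)],S2(b))],[.55,-.3,0],False)
m=[(.039,.1375,.008),(-.039,.1375,.008),(.039,-.1375,.008),(-.039,-.1375,.008)]
pk=[(0,.098,.040)]
bl=[(.022,.063,.04),(.022,.009,.04),(-.022,.009,.04),(-.022,.063,.04)]
bl=[(.022,.036+.027,.04),(.022,.009,.04),(-.022,.009,.04),(-.022,.063,.04)]
o=[(t,m,T1((253,377),(265,528))+T2((82,270),(93,398))),(s,m,S1((352,151),(207,152),(348,557),(182,556)))]
fit('hold',o,[.45,.1,0]);fit('hold+',o+[(t,pk,T1((323,434))),(t,[(0,-.068,.008)],T1((667,409))),(s,[(0,-.068,.008)],S1((268,438)))],[.45,.1,0])
m=[(.039,.083,.008),(.039,-.083,.008),(-.039,-.083,.008),(-.039,.083,.008)]
l=[(.032,.055,.042),(.032,.035,.042),(-.032,.055,.042),(-.032,.035,.042),(.032,-.035,.042),(.032,-.055,.042),(-.032,-.035,.042),(-.032,-.055,.042)]
o=[(t,m,T2((148,285),(427,300),(421,428),(143,412))),(s,m[1:3],S2((280,316),(141,294)))]
fit('dtray',o,[.45,-.1,0])
fit('dtray+',o+[(t,l,T2((202,289),(231,291),(192,402),(228,402),(354,297),(387,298),(349,411),(383,413)))],[.45,-.1,0])
E
python3 fit.py
```

```text
pad [0.5714 0.2724 0.7338] yawdeg 42.0 res [0.3, -0.5, -0.2, 0.2, 0.1, 0.1, 0.2, 0.1, -0.0, -0.1, 0.2, -0.5, 0.3, 0.3, -0.5, -0.6]
batten [0.573  0.1448 0.7565] yawdeg 43.3 res [0.3, -0.4, -0.0, 0.2, 0.2, -0.5, 0.2, -0.3, -0.4, -0.3, 0.4, -0.0, -0.1, -0.8, -0.7, 0.1]
dowel [ 0.5718 -0.1273  0.6799] yawdeg 39.0 res [-0.9, -0.9, 0.3, 0.2, 0.3, -0.1, -0.7, 0.4]
ring [0.5741 0.0074 0.    ] yawdeg 0.0 res [0.0, -0.1, -0.1, -0.0, 0.0]
brass [ 0.5857 -0.321   0.    ] yawdeg 0.0 res [-0.1, 0.1, 0.1, 0.1, 0.0]
dark [ 0.4947 -0.3463  0.    ] yawdeg 0.0 res [-0.1, 0.0, -0.0, 0.1, 0.0]
red1 [ 0.554  -0.2602  0.    ] yawdeg 0.0 res [0.1, -0.1, -0.0, -0.1, 0.0]
red2 [ 0.4619 -0.2909  0.    ] yawdeg 0.0 res [0.3, -0.2, -0.1, -0.2, 0.0]
hold [0.4395 0.1387 0.0867] yawdeg 5.0 res [-0.3, -0.2, -0.3, 0.4, 0.2, -0.3, 0.8, 0.0, 0.2, -0.3, -0.0, -0.6, 0.2, 0.1, -0.4, 0.1]
hold+ [0.4396 0.1392 0.0855] yawdeg 4.9 res [-0.4, -0.3, -0.5, 0.4, 0.1, -0.3, 0.6, 0.0, 0.3, -0.4, 0.1, -0.7, 0.2, 0.0, -0.4, 0.0, 0.1, 0.5, 0.1, 0.1, 0.2, 0.6]
dtray [ 0.4355 -0.1134 -0.0744] yawdeg -4.3 res [0.2, -0.4, 0.2, -0.3, 0.5, 0.2, -0.1, 0.3, 0.4, -0.3, -0.5, -0.3]
dtray+ [ 0.4352 -0.1133 -0.0739] yawdeg -4.2 res [0.1, -0.3, 0.2, -0.2, 0.5, 0.3, -0.2, 0.4, 0.3, -0.3, -0.6, -0.3, -0.7, 0.1, 0.3, 0.1, 0.1, -0.4, -0.1, -0.1, -0.1, 0.2, 0.2, 0.3, 0.1, -0.5, 0.2, -0.5]
```

The pose fits agree to about 0.3 px, roughly 1 mm. I start with the dowel.

```bash
cat > st.py <<'E'
from workcell import bot
import numpy as np
o=bot.observe();p=o['position'];print('t',round(float(o['clock']),2),'pos',np.round(np.array(p)*1000,1),'rpy',np.round(np.degrees(o['tool_rot']),1),'F',np.round(o['force'],1),'w',round(o['grip_width']*1000,1),'ff',round(float(o['finger_force']),1),'q',np.round(o['qpos'],2))
E
python3 -m crank '{"travel":[[3,3.6,0],[6,7.2,0],[9,10.8,0],[12,14.4,0],[15,18,0]],"turn":[[0,0,4.5],[0,0,9],[0,0,13.5],[0,0,18],[0,0,22.3]],"gripper":[0,0,0.1,0.2,0.3]}' 50
python3 -m crank '{"travel":[[3,3.6,0],[6,7.2,0],[9,10.8,0],[12,14.4,0],[15,18,0]],"turn":[[0,0,0],[0,0,0],[0,0,0],[0,0,0],[0,0,0]],"gripper":[0.4,0.4,0.4,0.4,0.4]}'; python3 st.py
```

```text
clock: 0.6
position: [0.33, -0.4171, 0.2312]
tool_rot: [-3.141, 0.0, 0.683]
force: [1.2, 0.0, 0.1]
grip_width: 0.0598
finger_force: 0.0
clock: 1.1
position: [0.48, -0.2371, 0.2312]
tool_rot: [-3.141, 0.0, 0.68]
force: [0.7, -1.0, -0.6]
grip_width: 0.0511
finger_force: 0.0
t 1.1 pos [ 480.  -237.1  231.2] rpy [-180.    0.   39.] F [ 0.7 -1.  -0.6] w 51.1 ff 0.0 q [ 0.55  0.39 -0.26  1.83  0.12  0.94 -0.66]
```

```bash
python3 -m crank '{"travel":[[2.5,3.2,-1],[5.1,6.2,-3],[7.5,9,-7],[9.2,11,-11.5],[9.2,11,-16]],"turn":[[0,0,0],[0,0,0],[0,0,0],[0,0,0],[0,0,0]],"gripper":[0.4,0.4,0.4,0.4,0.4]}' >/dev/null
python3 -m crank '{"travel":[[0,0,-3],[0,0,-5.5],[0,0,-6.7],[0,0,-6.8],[0,0,-6.8]],"turn":[[0,0,0],[0,0,0],[0,0,0],[0,0,0],[0,0,0]],"gripper":[0.4,0.4,0.4,0.4,0.4]}'>/dev/null; python3 st.py
python3 -m crank '{"travel":[[0,0,0],[0,0,0],[0,0,0],[0,0,0],[0,0,0]],"turn":[[0,0,0],[0,0,0],[0,0,0],[0,0,0],[0,0,0]],"gripper":[0.7,1,1,1,1]}' 40 >/dev/null; python3 st.py
```

```text
t 2.1 pos [ 571.5 -128.9    4.6] rpy [180.  -0.  39.] F [ 0.7 -0.8  0.2] w 51.2 ff 0.0 q [ 0.26  0.78 -0.2   1.83  0.27  0.55 -1.  ]
t 2.6 pos [ 571.7 -129.     4.9] rpy [179.9  -0.   38.9] F [-2.5  0.6  9.4] w 14.0 ff 38.9 q [ 0.26  0.78 -0.2   1.83  0.27  0.55 -1.  ]
```

```bash
python3 -m crank '{"travel":[[0,0,0],[0,0,0],[0,0,0],[0,0,-0.2],[0,0,-0.35]],"turn":[[0,0,0],[0,0,0],[0,0,0],[0,0,0],[0,0,0]],"gripper":[0.6,0.6,0.6,0.6,0.6]}'>/dev/null; python3 st.py
python3 -m crank '{"travel":[[0,0,0],[0,0,0],[0,0,0],[0,0,0],[0,0,0]],"turn":[[0,0,0],[0,0,0],[0,0,0],[0,0,0],[0,0,0]],"gripper":[1,1,1,1,1]}' 30 >/dev/null; python3 st.py
python3 - <<'E'
from workcell import bot
from h import *
f=bot.grab_frame('side');crop(f,230,170,330,290,5,'g1')
E
```

```text
t 3.1 pos [ 5.711e+02 -1.288e+02  2.000e-01] rpy [-180.    0.   39.] F [ 0.4 -0.5  0.4] w 34.2 ff 0.0 q [ 0.26  0.79 -0.2   1.83  0.27  0.55 -1.01]
t 3.6 pos [ 5.713e+02 -1.288e+02  4.000e-01] rpy [180.  -0.  39.] F [ 0.7 -0.4  1.2] w 14.7 ff 30.3 q [ 0.26  0.79 -0.2   1.83  0.27  0.55 -1.01]
```

View pics/g1.png

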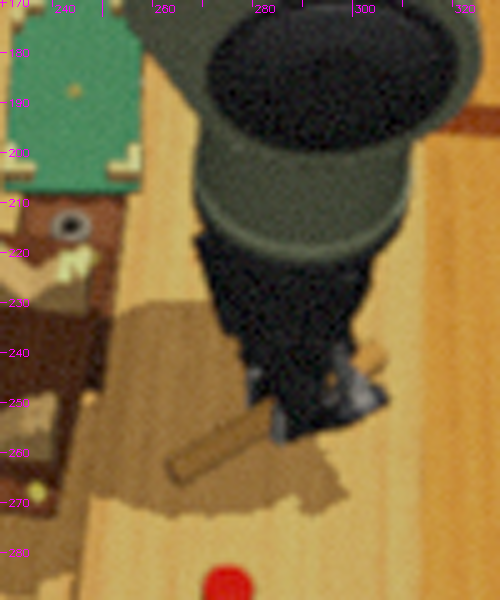

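The picture shows the fingers straddling the dowel near its middle at about (295,250). Its visible end is still at (264.5,262.7), so the dowel has not moved. I lift it and carry it to the tray.

```bash
python3 -m crank '{"travel":[[0,0,3],[0,0,6],[-1.5,0.1,8],[-4,0.4,8],[-7,0.8,8]],"turn":[[0,0,0],[0,0,3],[0,0,10],[0,0,17],[0,0,24]],"gripper":[1,1,1,1,1]}' 40 >/dev/null; python3 st.py
python3 -m crank '{"travel":[[-3,0.3,0],[-5.5,0.6,0],[-6.6,0.75,0],[-6.6,0.75,0],[-6.6,0.75,0]],"turn":[[0,0,7],[0,0,14],[0,0,20],[0,0,22.8],[0,0,22.8]],"gripper":[1,1,1,1,1]}' >/dev/null; python3 st.py
python3 - <<'E'
from workcell import bot
from h import *
f=bot.grab_frame('side');crop(f,180,170,310,300,4.6,'g2')
E
```

```text
t 4.15 pos [ 500.8 -120.7   80.9] rpy [179.9  -0.   63.2] F [ 0.1 -0.1 -0.2] w 14.4 ff 40.7 q [ 0.38  0.59 -0.35  1.99  0.34  0.61 -0.66]
t 4.65 pos [ 434.8 -113.4   80.4] rpy [-180.    -0.    85.8] F [ 0.1 -0.5 -0.2] w 14.1 ff 40.7 q [ 0.48  0.53 -0.46  2.15  0.45  0.55 -0.38]
```

View pics/g2.png

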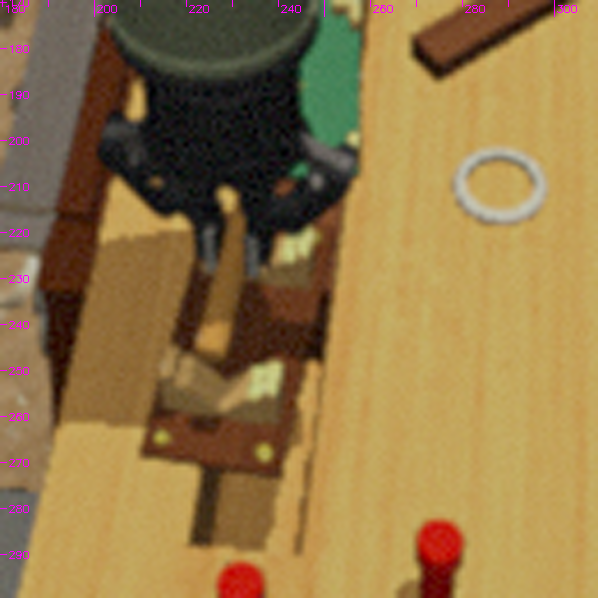

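The dowel hangs in the fingers above the tray, with its near end at about (225.8,244.5). I check that against the model.

Run:
```python
from h import *
s=load('side')
for z in(.078,.088,.098):print(z,proj(s,[.4302,-.1782,z]))
```

```text
0.078 [224.73237528 248.95853574]
0.088 [224.45809698 246.65755758]
0.098 [224.17928708 244.31856297]
```

```bash
python3 -m crank '{"travel":[[0,0,-2],[0,0,-4],[0,0,-5],[0,0,-5.8],[0,0,-6.2]],"turn":[[0,0,0],[0,0,0],[0,0,0],[0,0,0],[0,0,0]],"gripper":[1,1,1,1,1]}' >/dev/null; python3 st.py
python3 -m crank '{"travel":[[0,0,0],[0,0,0],[0,0,0],[0,0,0],[0,0,0]],"turn":[[0,0,0],[0,0,0],[0,0,0],[0,0,0],[0,0,0]],"gripper":[0.85,0.7,0.6,0.6,0.6]}' >/dev/null; python3 st.py
python3 -m crank '{"travel":[[0,0,2],[0,0,6],[0,0,11],[3,4,12],[6,7,12]],"turn":[[0,0,0],[0,0,0],[0,0,0],[0,0,0],[0,0,-5]],"gripper":[0.6,0.6,0.6,0.5,0.4]}' >/dev/null
python3 -m crank '{"travel":[[2,4,0],[4,8,0],[5,12,0],[6,16,0],[7.8,18.8,0]],"turn":[[0,0,-8],[0,0,-16],[0,0,-24],[0,0,-32],[0,0,-37.5]],"gripper":[0.4,0.4,0.4,0.4,0.4]}' >/dev/null; python3 st.py
python3 - <<'E'
from workcell import bot
from h import *
f=bot.grab_frame('side');crop(f,180,170,310,300,4.6,'g3')
E
```

```text
t 5.2 pos [ 434.7 -113.2   18. ] rpy [-179.9    0.    85.7] F [-17.3   4.4  20.5] w 14.3 ff 42.8 q [ 0.39  0.65 -0.34  2.18  0.56  0.4  -0.48]
t 5.7 pos [ 435.4 -113.4   18.6] rpy [180.    0.   85.8] F [-1.6  0.2  0.3] w 34.1 ff 0.0 q [ 0.39  0.65 -0.35  2.18  0.56  0.4  -0.48]
t 6.7 pos [572.7 148.  138.5] rpy [-180.    -0.    43.1] F [ 0.6 -0.6  0.3] w 51.5 ff 0.0 q [-0.12  0.6  -0.34  1.76  0.25  0.83 -1.39]
```

View pics/g3.png

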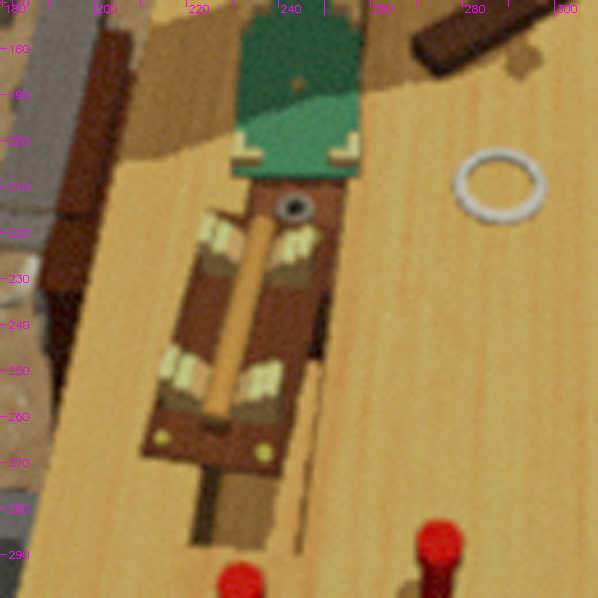

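The dowel lies in both notches, with ends at about (226.5,259) and (237,217). Now the batten.

```bash
python3 - <<'E'
from h import *
s=load('side');print(proj(s,[.4304,-.1781,.025]),proj(s,[.44,-.0485,.025]))
E
python3 -m crank '{"travel":[[0,-0.3,-4.5],[0,-0.3,-9],[0,-0.3,-12],[0,-0.3,-13.4],[0,-0.3,-13.7]],"turn":[[0,0,0],[0,0,0],[0,0,0],[0,0,0],[0,0,0]],"gripper":[0.4,0.4,0.4,0.4,0.4]}' >/dev/null; python3 st.py
python3 -m crank '{"travel":[[0,0,0],[0,0,0],[0,0,0],[0,0,0],[0,0,0]],"turn":[[0,0,0],[0,0,0],[0,0,0],[0,0,0],[0,0,0]],"gripper":[1,1,1,1,1]}' 40 >/dev/null; python3 st.py
python3 -m crank '{"travel":[[0,0,3],[0,0,7],[0,0,11],[-1,-3,13],[-3,-7,13]],"turn":[[0,0,0],[0,0,0],[0,0,5],[0,0,11],[0,0,18]],"gripper":[1,1,1,1,1]}'  >/dev/null; python3 st.py
```

```text
[226.20176975 260.52621707] [236.87282049 218.10350126]
t 7.25 pos [5.726e+02 1.416e+02 3.000e-01] rpy [-1.799e+02  1.000e-01  4.330e+01] F [0.1 0.6 1.2] w 51.3 ff 0.0 q [-0.16  0.8  -0.26  1.82  0.35  0.57 -1.46]
t 7.75 pos [574.1 141.8   2.9] rpy [ 1.799e+02 -1.000e-01  4.320e+01] F [-1.3  0.3  9.4] w 29.2 ff 41.5 q [-0.16  0.8  -0.26  1.81  0.35  0.57 -1.46]
t 8.25 pos [545.2  72.9 135.1] rpy [179.7  -0.3  61.6] F [ 0.6 -1.  -1.5] w 28.9 ff 40.3 q [ 0.07  0.56 -0.43  1.87  0.32  0.77 -1.03]
```

```bash
python3 -m crank '{"travel":[[-2.2,-4,0],[-4.4,-8,0],[-6.6,-12,-2],[-8.8,-15.8,-4],[-10.7,-18.2,-5]],"turn":[[0,0,6],[0,0,12],[0,0,18],[0,0,23],[0,0,24.2]],"gripper":[1,1,1,1,1]}'  >/dev/null
python3 -m crank '{"travel":[[0,0,0],[0,0,0],[0,0,0],[0,0,0],[0,0,0]],"turn":[[0,0,0],[0,0,0],[0,0,0],[0,0,0],[0,0,0]],"gripper":[1,1,1,1,1]}' >/dev/null; python3 st.py
```

```text
t 9.25 pos [ 436.7 -109.7   81.7] rpy [180.    0.   85.5] F [-0.7 -0.6 -0. ] w 28.9 ff 40.3 q [ 0.49  0.54 -0.49  2.15  0.47  0.56 -0.42]
```

```bash
python3 -m crank '{"travel":[[-0.13,-0.5,-1],[-0.13,-0.5,-2.5],[-0.13,-0.5,-3.5],[-0.13,-0.5,-4.2],[-0.13,-0.5,-4.45]],"turn":[[0,0,0],[0,0,0],[0,0,0],[0,0,0],[0,0,0]],"gripper":[1,1,1,1,1]}'  >/dev/null; python3 st.py
python3 -m crank '{"travel":[[0,0,0],[0,0,0],[0,0,0],[0,0,0],[0,0,0]],"turn":[[0,0,0],[0,0,0],[0,0,0],[0,0,0],[0,0,0]],"gripper":[0.6,0.5,0.4,0.4,0.4]}' >/dev/null; python3 st.py
python3 -m crank '{"travel":[[0,0,3],[0,0,7],[3,2,9],[6,5,9],[9,8.5,9]],"turn":[[0,0,0],[0,0,0],[0,0,0],[0,0,0],[0,0,0]],"gripper":[0.4,0.4,0.3,0.2,0.2]}' >/dev/null
python3 -m crank '{"travel":[[2.5,2,0],[4.9,3.6,0],[4.9,3.6,0],[4.9,3.6,-2],[4.9,3.6,-5]],"turn":[[0,0,0],[0,0,0],[0,0,0],[0,0,0],[0,0,0]],"gripper":[0.2,0.2,0.2,0.2,0.2]}' >/dev/null
python3 -m crank '{"travel":[[0,0,-2],[0,0,-3],[0,0,-3],[0,0,-3],[0,0,-3]],"turn":[[0,0,0],[0,0,0],[0,0,0],[0,0,0],[0,0,0]],"gripper":[0.2,0.2,0.2,0.2,0.2]}' >/dev/null; python3 st.py
python3 - <<'E'
from workcell import bot
from h import *
f=bot.grab_frame('side');crop(f,180,170,320,300,4.6,'g4')
E
```

```text
t 9.75 pos [ 434.6 -115.1   36.1] rpy [-179.9   -0.    85.5] F [-0.3  0.7  0.1] w 29.3 ff 40.3 q [ 0.44  0.62 -0.41  2.17  0.56  0.45 -0.48]
t 10.25 pos [ 434.9 -115.4   37.1] rpy [180.    0.   85.4] F [ 0.9 -0.3 -0.1] w 51.5 ff 0.0 q [ 0.44  0.62 -0.41  2.17  0.55  0.45 -0.48]
t 11.75 pos [574.4   5.7  48. ] rpy [179.9  -0.   85.5] F [-0.5 -0.7  0.3] w 68.2 ff 0.0 q [ 0.21  0.73 -0.47  1.85  0.5   0.68 -0.63]
```

View pics/g4.png

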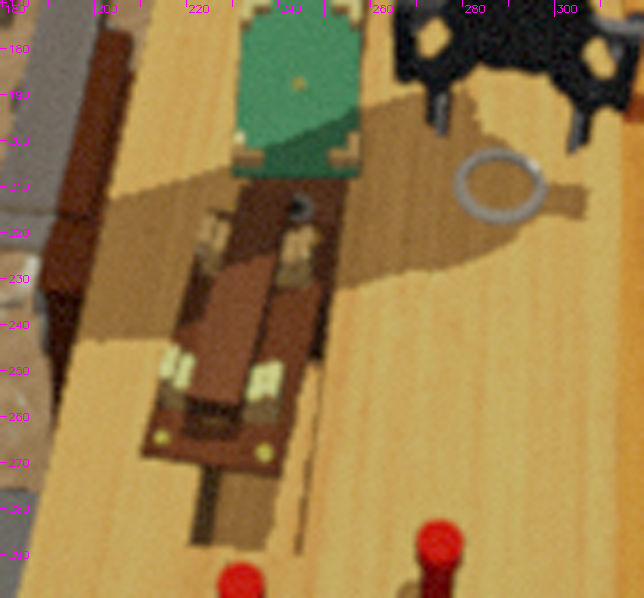

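The batten sits on the steps over the dowel, overhanging about equally at both ends. Next I lower over the ring, which is at (286,209), feeling for the bench.

```bash
python3 -m crank '{"travel":[[0,0.17,-2],[0,0.17,-3.5],[0,0.17,-4.5],[0,0.17,-5],[0,0.17,-5.1]],"turn":[[0,0,0],[0,0,0],[0,0,0],[0,0,0],[0,0,0]],"gripper":[0.2,0.2,0.2,0.2,0.2]}' 30 >/dev/null; python3 st.py
python3 -m crank '{"travel":[[0,0,0],[0,0,0],[0,0,0],[0,0,0],[0,0,0]],"turn":[[0,0,0],[0,0,0],[0,0,0],[0,0,0],[0,0,0]],"gripper":[0.5,1,1,1,1]}' 30 >/dev/null; python3 st.py
```

```text
t 12.3 pos [573.6   7.5  -4.5] rpy [-180.     0.    85.5] F [ 0.3 -0.3  0.7] w 68.4 ff 0.0 q [ 0.18  0.81 -0.42  1.85  0.56  0.59 -0.67]
t 12.8 pos [574.2   7.4  -3.5] rpy [180.   -0.   85.5] F [-1.7  0.   7.7] w 53.3 ff 32.4 q [ 0.18  0.81 -0.42  1.85  0.56  0.59 -0.67]
```

```bash
python3 -m crank '{"travel":[[0,0,2],[0,0,5],[-1,2,8],[-3,5,10],[-5,9,10]],"turn":[[0,0,0],[0,0,0],[0,0,2],[0,0,5],[0,0,9.4]],"gripper":[1,1,1,1,1]}' >/dev/null; python3 st.py
python3 -m crank '{"travel":[[-2.5,4,0],[-5,8,0],[-7.5,11,0],[-9.3,13.9,0],[-9.3,13.9,0]],"turn":[[0,0,0],[0,0,0],[0,0,0],[0,0,0],[0,0,0]],"gripper":[1,1,1,1,1]}' >/dev/null; python3 st.py
python3 -m crank '{"travel":[[0,0,0],[0,0,0],[0,0,0],[0,0,0],[0,0,0]],"turn":[[0,0,0],[0,0,0],[0,0,0],[0,0,0],[0,0,0]],"gripper":[1,1,1,1,1]}' >/dev/null; python3 st.py
python3 - <<'E'
from workcell import bot
from h import *
f=bot.grab_frame('side');crop(f,200,90,320,210,5,'g5')
E
```

```text
t 13.3 pos [524.7  97.2  98.5] rpy [179.8   0.   94.8] F [ 1.   1.3 -1.9] w 53.3 ff 32.1 q [ 0.11  0.62 -0.56  1.93  0.48  0.72 -0.65]
t 13.8 pos [428.5 240.5  96.5] rpy [ 1.80e+02 -1.00e-01  9.52e+01] F [ 1.4 -1.2 -0.6] w 53.0 ff 32.1 q [-0.21  0.57 -0.56  2.04  0.48  0.66 -1.  ]
t 14.3 pos [431.1 235.9  95.8] rpy [-180.     0.    94.8] F [0.8 0.4 0.1] w 53.7 ff 32.1 q [-0.2   0.57 -0.56  2.04  0.48  0.66 -0.99]
```

View pics/g5.png

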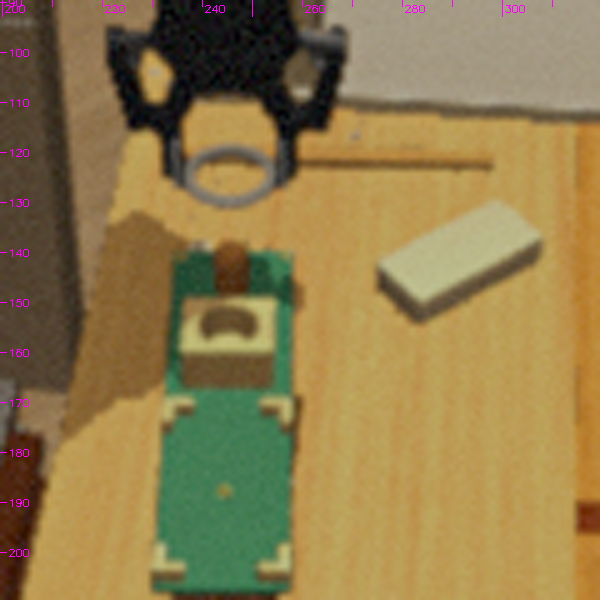

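The ring is held level by its rim, centred at (245.5,124.7) above the peg. I lower it.

```bash
python3 - <<'E'
from h import *
print(proj(load('side'),[.4311,.2359,.103]))
E
python3 -m crank '{"travel":[[0,0.05,-2.5],[0,0.05,-5],[0,0.05,-7],[0,0.05,-8.3],[0,0.05,-9]],"turn":[[0,0,0],[0,0,0],[0,0,0],[0,0,0],[0,0,0]],"gripper":[1,1,1,1,1]}' >/dev/null; python3 st.py
python3 -m crank '{"travel":[[0,0,0],[0,0,0],[0,0,0],[0,0,0],[0,0,0]],"turn":[[0,0,0],[0,0,0],[0,0,0],[0,0,0],[0,0,0]],"gripper":[0.2,0.2,0.2,0.2,0.2]}' >/dev/null; python3 st.py
```

```text
[245.09601002 124.64464739]
t 14.85 pos [430.6 236.8   5. ] rpy [-180.     0.    94.9] F [ 1.  -0.6  0.6] w 53.7 ff 32.1 q [-0.3   0.73 -0.42  2.07  0.64  0.48 -1.13]
t 15.35 pos [431.1 236.9   6.3] rpy [180.   -0.   94.8] F [ 0.3 -0.4  0.5] w 68.0 ff 0.0 q [-0.3   0.72 -0.43  2.07  0.63  0.48 -1.13]
```

```bash
python3 -m crank '{"travel":[[0,0,3],[0,0,7.5],[2,0,11],[5,0.5,11],[8,1,11]],"turn":[[0,0,0],[0,0,0],[0,0,-8],[0,0,-16],[0,0,-24]],"gripper":[0.25,0.25,0.25,0.25,0.25]}' >/dev/null
python3 -m crank '{"travel":[[2,1,0],[4,1.8,0],[6,2.55,0],[6,2.55,0],[6,2.55,0]],"turn":[[0,0,-8],[0,0,-16],[0,0,-24],[0,0,-28.8],[0,0,-28.8]],"gripper":[0.25,0.25,0.25,0.25,0.25]}' >/dev/null
python3 -m crank '{"travel":[[0,0,-1],[0,0,-3],[0,0,-5],[0,0,-5],[0,0,-5]],"turn":[[0,0,0],[0,0,0],[0,0,0],[0,0,0],[0,0,0]],"gripper":[0.25,0.25,0.25,0.25,0.25]}' >/dev/null; python3 st.py
python3 - <<'E'
from workcell import bot
from h import *
f=bot.grab_frame('side');crop(f,200,110,320,210,5,'g6')
E
```

```text
t 16.85 pos [570.6 272.3  65.9] rpy [-180.     0.    42.1] F [-0.3 -0.1  0.9] w 64.2 ff 0.0 q [-0.34  0.75 -0.31  1.68  0.31  0.76 -1.63]
```

View pics/g6.png

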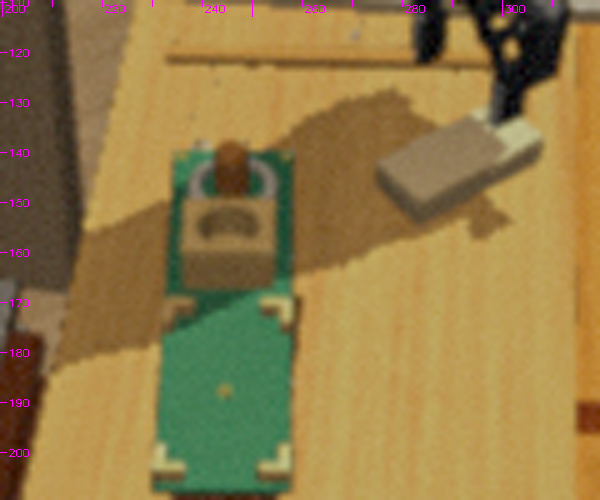

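The ring lies round the peg on the board, and the gripper is poised over the pad at (290,140).

```bash
python3 -m crank '{"travel":[[0.08,0,-2],[0.08,0,-4.5],[0.08,0,-6],[0.08,0,-6.6],[0.08,0,-6.7]],"turn":[[0,0,0],[0,0,0],[0,0,0],[0,0,0],[0,0,0]],"gripper":[0.25,0.25,0.25,0.25,0.25]}' >/dev/null; python3 st.py
python3 -m crank '{"travel":[[0,0,0],[0,0,0],[0,0,0],[0,0,0],[0,0,0]],"turn":[[0,0,0],[0,0,0],[0,0,0],[0,0,0],[0,0,0]],"gripper":[0.5,1,1,1,1]}' 40 >/dev/null; python3 st.py
python3 -m crank '{"travel":[[0,0,2],[0,0,5],[-2,-2,7],[-4.5,-5,8],[-7,-8,8]],"turn":[[0,0,0],[0,0,3],[0,0,10],[0,0,18],[0,0,26]],"gripper":[1,1,1,1,1]}' >/dev/null; python3 st.py
```

```text
t 17.4 pos [571.6 272.5  -1.1] rpy [-180.     0.    42.1] F [-0.5  0.2 -0.4] w 63.9 ff 0.0 q [-0.36  0.85 -0.27  1.7   0.34  0.65 -1.66]
t 17.9 pos [572.2 272.7  -0. ] rpy [ 1.80e+02 -1.00e-01  4.21e+01] F [-0.6 -0.1  7.1] w 44.5 ff 41.9 q [-0.36  0.85 -0.27  1.69  0.34  0.65 -1.66]
t 18.4 pos [501.5 192.   80.7] rpy [ 1.799e+02 -1.000e-01  6.840e+01] F [ 1.3 -0.  -1.1] w 44.4 ff 41.1 q [-0.16  0.63 -0.44  1.94  0.42  0.66 -1.23]
```

```bash
python3 -m crank '{"travel":[[-1.5,-3.5,0],[-3,-7,0],[-4.5,-10,0],[-5.6,-12,0],[-5.6,-12,0]],"turn":[[0,0,8],[0,0,16],[0,0,24],[0,0,26.7],[0,0,26.7]],"gripper":[1,1,1,1,1]}' >/dev/null
python3 -m crank '{"travel":[[0,0,0],[0,0,-2],[0,0,-3],[0,0,-3],[0,0,-3]],"turn":[[0,0,0],[0,0,0],[0,0,0],[0,0,0],[0,0,0]],"gripper":[1,1,1,1,1]}' >/dev/null; python3 st.py
```

```text
t 19.4 pos [445.7  73.1  49. ] rpy [-180.    -0.    94.8] F [ 0.8 -0.1  0.5] w 44.0 ff 41.1 q [ 0.1   0.61 -0.51  2.16  0.6   0.51 -0.79]
```

```bash
python3 -m crank '{"travel":[[0,-0.17,-1.5],[0,-0.17,-2.8],[0,-0.17,-3.6],[0,-0.17,-3.9],[0,-0.17,-4.0]],"turn":[[0,0,0],[0,0,0],[0,0,0],[0,0,0],[0,0,0]],"gripper":[1,1,1,1,1]}' >/dev/null; python3 st.py
python3 -m crank '{"travel":[[0,0,0],[0,0,0],[0,0,0],[0,0,0],[0,0,0]],"turn":[[0,0,0],[0,0,0],[0,0,0],[0,0,0],[0,0,0]],"gripper":[0.3,0.25,0.25,0.25,0.25]}' >/dev/null; python3 st.py
python3 -m crank '{"travel":[[0,0,3],[0,0,7],[0,-2,11],[2,-5,14],[4,-9,14]],"turn":[[0,0,0],[0,0,0],[0,0,-8],[0,0,-16],[0,0,-24]],"gripper":[0.3,0.4,0.4,0.4,0.4]}' >/dev/null
python3 -m crank '{"travel":[[2,-4,0],[4,-8,0],[6,-12,0],[8,-16,0],[9,-20,0]],"turn":[[0,0,-8],[0,0,-16],[0,0,-24],[0,0,-32],[0,0,-40]],"gripper":[0.4,0.4,0.4,0.4,0.4]}' >/dev/null
python3 -m crank '{"travel":[[0.5,-4,0],[1,-8,0],[1,-10.2,0],[1,-10.2,0],[1,-10.2,0]],"turn":[[0,0,-8],[0,0,-16],[0,0,-24],[0,0,-30],[0,0,-30]],"gripper":[0.4,0.4,0.4,0.4,0.4]}' >/dev/null; python3 st.py
python3 - <<'E'
from workcell import bot
from h import *
f=bot.grab_frame('side');crop(f,180,110,320,345,2.5,'g7')
E
```

```text
t 19.9 pos [445.6  70.9   8.7] rpy [-180.     0.    94.8] F [-0.1 -0.1 -1. ] w 44.2 ff 41.1 q [ 0.04  0.69 -0.42  2.17  0.69  0.42 -0.86]
t 20.4 pos [445.7  70.7   9. ] rpy [180.    0.   94.8] F [ 0.4 -0.6 -1.2] w 64.1 ff 0.0 q [ 0.04  0.68 -0.42  2.17  0.69  0.42 -0.86]
t 21.9 pos [ 585.4 -321.6  148.6] rpy [-180.     0.     0.6] F [-0.2  0.3 -0.3] w 51.2 ff 0.0 q [ 0.52  0.68 -0.17  1.54  0.13  0.93 -1.25]
```

View pics/g7.png

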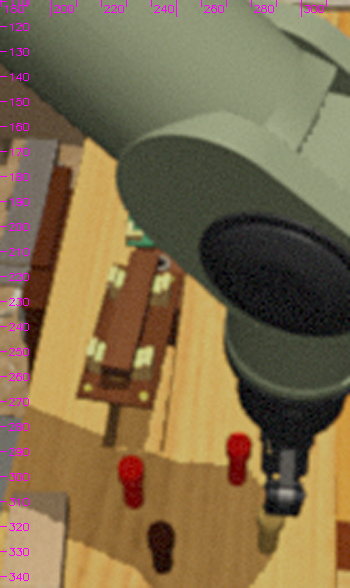

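The gripper is above the brass dog at (287,322), clear of the dark dog at (244,330) and the red ones.

```bash
python3 -m crank '{"travel":[[0,0.05,-3],[0,0.05,-6],[0,0.05,-8.5],[0,0.05,-9.8],[0,0.05,-10.2]],"turn":[[0,0,0],[0,0,0],[0,0,0],[0,0,0],[0,0,0]],"gripper":[0.4,0.4,0.4,0.4,0.4]}' >/dev/null; python3 st.py
python3 -m crank '{"travel":[[0,0,0],[0,0,0],[0,0,0],[0,0,0],[0,0,0]],"turn":[[0,0,0],[0,0,0],[0,0,0],[0,0,0],[0,0,0]],"gripper":[0.6,0.8,1,1,1]}' 50 >/dev/null; python3 st.py
```

```text
t 22.45 pos [ 585.3 -320.    45.8] rpy [-1.799e+02  1.000e-01  9.000e-01] F [-0.   0.8  0.2] w 51.1 ff 0.0 q [ 0.51  0.81 -0.16  1.59  0.16  0.75 -1.27]
t 22.95 pos [ 586.4 -321.    48.2] rpy [ 1.8e+02 -1.0e-01  8.0e-01] F [-0.6  1.7  7.1] w 21.9 ff 49.4 q [ 0.51  0.81 -0.16  1.59  0.16  0.75 -1.27]
```

```bash
python3 -m crank '{"travel":[[0,0,2],[0,0,5],[0,0,8.5],[0,0,11],[-0.5,3,11]],"turn":[[0,0,0],[0,0,0],[0,0,0],[0,0,0],[0,0,3]],"gripper":[1,1,1,1,1]}' >/dev/null; python3 st.py
python3 -m crank '{"travel":[[-1,4,0],[-2,8.5,0],[-3,13,0],[-4,17.5,0],[-5,22,0]],"turn":[[0,0,5],[0,0,10],[0,0,16],[0,0,22],[0,0,28]],"gripper":[1,1,1,1,1]}' >/dev/null
python3 -m crank '{"travel":[[-2,4.5,0],[-4,9,0],[-6,13.5,0],[-8,18,0],[-9.4,22,0]],"turn":[[0,0,5],[0,0,10],[0,0,14],[0,0,14],[0,0,14]],"gripper":[1,1,1,1,1]}' >/dev/null; python3 st.py
python3 -m crank '{"travel":[[0,2.6,0],[0,2.6,0],[0,2.6,0],[0,2.6,0],[0,2.6,0]],"turn":[[0,0,0],[0,0,0],[0,0,0],[0,0,0],[0,0,0]],"gripper":[1,1,1,1,1]}' >/dev/null; python3 st.py
python3 - <<'E'
from workcell import bot
from h import *
f=bot.grab_frame('side');crop(f,200,90,320,215,4.6,'g8')
E
```

```text
t 23.45 pos [ 581.7 -295.   161. ] rpy [179.7  -0.3   3.5] F [ 0.6  0.9 -1.8] w 22.1 ff 49.3 q [ 0.5   0.64 -0.19  1.59  0.14  0.92 -1.25]
t 24.45 pos [435.5 151.  157.6] rpy [ 1.80e+02 -1.00e-01  4.58e+01] F [ 1.7 -0.3 -1.1] w 21.5 ff 49.4 q [-0.09  0.4  -0.46  2.07  0.27  0.72 -1.5 ]
t 24.95 pos [436.9 174.1 157. ] rpy [180.    0.   45.7] F [ 0.3 -0.  -0.5] w 22.2 ff 49.4 q [-0.14  0.42 -0.46  2.05  0.27  0.73 -1.55]
```

View pics/g8.png

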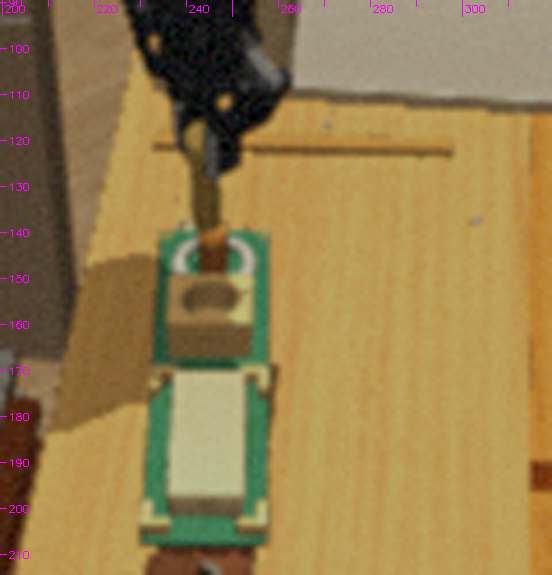

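The pad lies flat between the corner blocks. The brass dog hangs upright over the well with its foot at about (244.5,140.6).

```bash
python3 - <<'E'
from h import *
print(proj(load('side'),[.4369,.1741,.109]))
E
python3 -m crank '{"travel":[[0,0.1,-2],[0,0.1,-4],[0,0.1,-5.5],[0,0.1,-6.2],[0,0.1,-6.2]],"turn":[[0,0,0],[0,0,0],[0,0,0],[0,0,0],[0,0,0]],"gripper":[1,1,1,1,1]}' >/dev/null; python3 st.py
python3 -m crank '{"travel":[[0,0,-0.8],[0,0,-1.6],[0,0,-2.4],[0,0,-3],[0,0,-3.2]],"turn":[[0,0,0],[0,0,0],[0,0,0],[0,0,0],[0,0,0]],"gripper":[1,1,1,1,1]}' >/dev/null; python3 st.py
```

```text
[244.58258215 137.41801418]
t 25.5 pos [436.4 175.8  94.4] rpy [-1.80e+02  1.00e-01  4.57e+01] F [ 0.3 -1.  -0.9] w 21.8 ff 49.4 q [-0.19  0.52 -0.41  2.09  0.36  0.59 -1.63]
t 26.0 pos [436.3 176.2  62.2] rpy [-180.     0.    45.8] F [-1.8  0.3 13.8] w 22.0 ff 51.3 q [-0.23  0.58 -0.37  2.11  0.41  0.52 -1.67]
```

```bash
python3 -m crank '{"travel":[[0,0,0],[0,0,0],[0,0,0],[0,0,0],[0,0,0]],"turn":[[0,0,0],[0,0,0],[0,0,0],[0,0,0],[0,0,0]],"gripper":[0.8,0.6,0.4,0.4,0.4]}' >/dev/null; python3 st.py
python3 -m crank '{"travel":[[0,0,2],[0,0,5],[0,0,9],[0,0,12],[2,-3,13]],"turn":[[0,0,0],[0,0,0],[0,0,0],[0,0,0],[0,0,0]],"gripper":[0.4,0.4,0.4,0.4,0.4]}' >/dev/null
python3 -m crank '{"travel":[[4,-3,0],[8,-6,0],[12,-9,0],[16,-12,2],[19,-14,4]],"turn":[[0,0,0],[0,0,0],[0,0,0],[0,0,0],[0,0,0]],"gripper":[0.4,0.4,0.4,0.4,0.4]}' >/dev/null
python3 -m crank '{"travel":[[4,-3,0],[8,-6,0],[10,-8,0],[10,-8,0],[10,-8,0]],"turn":[[0,0,0],[0,0,0],[0,0,0],[0,0,0],[0,0,0]],"gripper":[0.4,0.4,0.4,0.4,0.4]}' >/dev/null; python3 st.py
python3 - <<'E'
from workcell import bot
from h import *
f=bot.grab_frame('side');g=bot.grab_frame('top')
a=cv2.resize(f['pixels'][110:345,180:320,::-1],None,fx=2.5,fy=2.5,interpolation=cv2.INTER_CUBIC)
b=cv2.resize(g['pixels'][140:235,140:385,::-1],None,fx=1.7,fy=1.7,interpolation=cv2.INTER_CUBIC)
c=np.zeros((590,800,3),np.uint8);c[:a.shape[0],:a.shape[1]]=a;c[:b.shape[0],360:360+b.shape[1]]=b
d=cv2.resize(f['pixels'][130:200,220:270,::-1],None,fx=5.5,fy=5.5,interpolation=cv2.INTER_CUBIC);c[190:190+d.shape[0],400:400+d.shape[1]]=d
cv2.imwrite('pics/fin.png',c)
E
```

```text
t 26.5 pos [436.7 176.2  63. ] rpy [180.   -0.   45.8] F [ 0.2  0.4 -1.3] w 51.1 ff 0.0 q [-0.23  0.58 -0.37  2.11  0.41  0.52 -1.67]
t 28.0 pos [746.4 -73.8 232.1] rpy [-179.9    0.    45.7] F [0.2 1.7 0.2] w 51.0 ff 0.0 q [ 0.22  0.76 -0.38  1.19  0.27  1.24 -0.93]
```

View pics/fin.png

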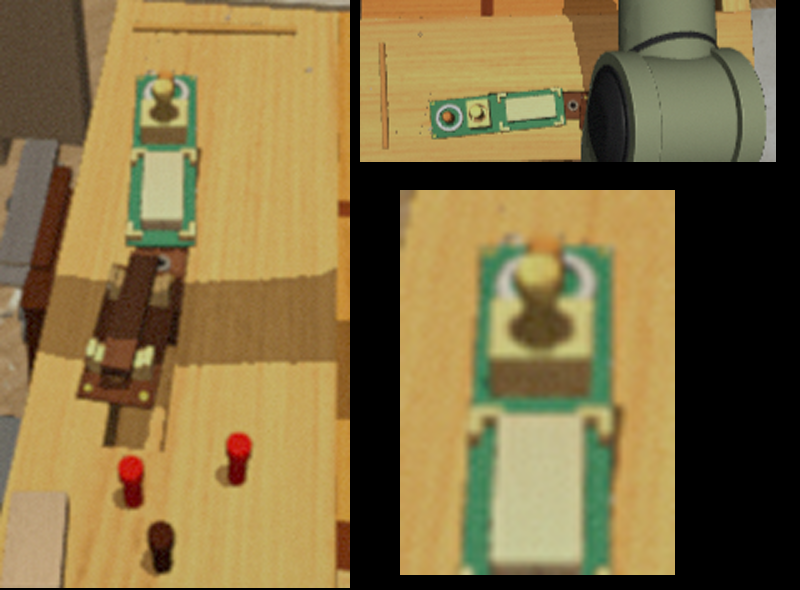

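The final view shows the dog upright in the well, the ring round the peg, the pad between the blocks and the batten over the dowel. The stock that was to stay has not moved. I hand it in.

```bash
python3 -c "
from workcell import bot
print(bot.job_done())"
```

```text
the job is handed in; nothing more can be done
None
```

Both kits are made up and the job is handed in after about 28 s of the 128 s allowed; the last pictures showed all five parts in place and the stock that was to stay unmoved, but no verdict came back.

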